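# Let the old lime into the lever bin

## Robot

A 6-joint arm with a two-finger parallel gripper is mounted at the origin on the work surface. World frame = base frame: x ahead of the robot, y to its left, z up, the work surface at z = 0. Lengths are in m, angles in rad, forces in N, time in s.
With the tool pointing down it reaches from about 0.3 to 0.775 m from the base axis. Payload 14.6 kg.
Tool frame: the origin (TCP) lies on the centre line of the jaws, within the pads' length; the fingertips stand finger_overhang ahead of it and the grasp point (between the pads) lies 8 mm behind it (finger_overhang is the distance from the TCP to the fingertips, in m); z points along the fingers, y is the line along which they close (so a half turn about z gives the same grasp; the last joint's range is limited). The gripper opens to 85 mm and grips with 20 to 120 N. Pads are 22 mm wide; open, the fingers measure 114 mm over their backs; the gripper's body (76 mm by 85 mm) begins 54 mm behind the grasp point. The pads swing forward as they close: fully open they stand 13 mm farther back than shut.
Start: joints at [-1.303, 0.3, 1.521, -0, 1.321, -0.067], TCP at [0.181, -0.519, 0.242] pointing down, gripper open.
Joint ranges: [-3.03, 3.03], [-0.79, 2.21], [0.23, 2.52], [-1.04, 4.18], [0, 3.07], [-2.55, 2.55]. Speed limits (rad/s): [2.22, 2.22, 2.57, 3.14, 3.14, 3.14].

## Interface

Orientations are given as [roll, pitch, yaw] about the fixed x, y, z axes, in that order (R = Rz(yaw) Ry(pitch) Rx(roll)).
In Python, from rig import get_state, capture, camera_info, sign_off, finger_overhang gives the robot as it stands.
- The arm moves only by the tool drive_tool, never from a script. Its argument "plan" is a list that holds one entry, the list of rows, each a list of 7 numbers: the turn, a rotation vector about the tool's x, y, z in degrees, then the shift along the tool's x, y, z in mm, then the gripper command: -1 is fully open, 1 is shut, values between are in proportion. A call has exactly 5 rows; each row shifts and turns the commanded pose from where the row before left it, along the tool's axes as they then stand; what a row does not reach is not made up. A row lasts 1/8 s, in which the tool goes at most 62.5 mm and 10.7 degrees, less where a joint would pass 70% of its speed; a pose out of reach is approached as far as the arm can. A call with a gripper value outside its range is refused whole. The fingers move at their own pace and stop on an object; "squeeze" is the grip in N (left out, the last holds). Time passes only in rows, so rows that do not move let the fingers close, or fill a call up. It gives the time, the measured TCP pose, the force, the opening and the grip force at its end, in the units of the state.
- get_state(): the state, without advancing time (a new reading comes with each control period).
- capture(name): name is "side" or "top" or "wrist"; returns the picture (400x640x3 uint8, red, green, blue); there is no depth.
- camera_info(name): a dict with "vfov" (degrees; the focal length in pixels is half the picture's height over the tangent of half this angle, whatever the lens; pixels are square), "cx", "cy" (the principal point, pixels), "R" (3x3) and "t" (3): a world point X has camera coordinates R X + t; the wrist camera has in their place "T_tool_cam" (4x4, takes a point from camera to tool coordinates, whose origin is the TCP and whose axes are the flange's). Camera axes: x right, y down, z forward; pixel columns grow to the right and rows downward; lengths in m; the calibration is good to about 2 mm. A picture is of the moment at which its call begins: read the wrist's pose just before it. camera_info takes no time and is no camera call.
- sign_off(): hands the job in; it is judged then, once.
The state is a dict: "time": time; "q": joint angles; "qvel": joint speeds; "joint_torque": joint torques, N m; "tool_pos": TCP position; "tool_rot": TCP orientation; "ft_force": force on the tool from outside, world axes, zero at the start; "moment": the same for the moment, N m; "opening": opening from 0.0 (shut) to 1.0 (fully open); "gripper_force": force on a finger pad.
Only numpy, scipy, OpenCV 4.12 (cv2) and the standard library are available. Lean on these libraries where they do the work, as an engineer would, in place of code of your own. Each camera call takes 0.05 s, during which the arm holds its last target. There are 200 camera calls.

## Task

Bin the old lime that waits on the chute of the orange bin, without touching the lime or the lid: press the bin's lever all the way down with your fingertips so that the linked lid rises fully and the lime rolls in, then let the lever up slowly so that the lid settles shut without slamming. Finish clear of the lever with the lid shut, and leave the other kitchen things where they are.

Things in the scene. Friction and masses are not known exactly. Their poses are not given: they have to be found in the camera images.
- bin: orange plastic bin fixed on the counter, 200 (x) x 220 (y) x 150 high, walls 5, open top under the lid (200 high in all, lid shut); origin at the centre of its underside, z up, x from the lever side to the hinge side (roughly away from the robot), y to the left seen from the lever. A chute 76 wide, 120 long slopes down to the rim on its -y side (at x = -40; outer end about 205 high).
- lever_pad (a point): where to press: on the upper face of the steel lever, on its middle line, 110 from its pivot; moves with it. The lever is a flat paddle 32 wide, 140 long, 10 thick, that sticks out of the middle of the bin's -x side, rising 0.30 rad outwards at rest (this point 163 above the counter) and dipping 0.30 rad fully pressed (this point 97 above it).
- lever (a joint): lever angle in rad, about its pivot at x = -108, z = 130 in the bin's frame: 0 at rest (up), 0.60 at its stop (fully pressed). Pressing down at the point takes about 3 to 8 N, with a hard stop at the end; when released it flies up and the lid slams.
- lid (a joint): lid angle in rad: always 1.6 times the lever angle; 0 shut, 0.96 fully raised. The lid is an orange cap 210 x 216 x 48 high hinged along the bin's far (+x) rim, 152 above the counter; its front edge (-x) rises when the lever is pressed, and its weight and a spring close it.
- lime_center (a point): centre of the lime, a green ball of 44 diameter and about 60 g that rests on the chute against the -y side of the shut lid and rolls into the bin by itself once the lid is raised.
- pestle: bent dark stone pestle lying on the counter, about 140 long, 38 high; origin at the centre of its underside; loose, to be left alone
- mixing_bowl: stainless steel mixing bowl, 170 across, 70 high; origin at the centre of its underside; loose, to be left alone
- tub: small clear plastic tub with a tightened white cap, 86 across, 70 high; origin at the centre of its underside; loose, to be left alone
- spatula: spatula lying flat, green silicone blade and wooden handle, 255 long in all, 12 high; origin at the centre of its underside; loose, to be left alone

How it is judged:
On the way:
1. the fingers hold the lever pressed, the lid is fully raised (at least 0.90 rad of 0.96) and the lime has rolled into the bin (value of joint lid above 0.9 rad and contact force between the fingers and lever above 0.5 N and z of lime_center in the frame of bin below 0.08 m and x of lime_center in the frame of bin between -0.1 and 0.1 m and y of lime_center in the frame of bin between -0.11 and 0.11 m), for 0.2 s.
At the end, for the whole second after the job is handed in: The lid is shut (within 0.04 rad), the lever is up (within 0.03 rad) and the lime lies at rest inside the bin (value of joint lid below 0.04 rad and value of joint lever below 0.03 rad and linear speed of lime below 0.1 m/s and z of lime_center in the frame of bin below 0.08 m and x of lime_center in the frame of bin between -0.1 and 0.1 m and y of lime_center in the frame of bin between -0.11 and 0.11 m); the robot touches nothing.
It fails at once if the lid slams: it closes faster than 1.5 rad/s within the last 0.35 rad (value of joint lid below 0.35 rad and velocity of joint lid below -1.5 rad/s).
It fails at once if the robot touches the lid itself (over 0.5 N) (contact force between any of the fingers, the arm and lid above 0.5 N).
It fails at once if the robot touches the lime (over 0.3 N) (contact force between any of the fingers, the arm and lime above 0.3 N).
It fails at once if one of the other kitchen things (pestle, bowl, tub, spatula) is moved more than 20 mm (distance of any of pestle, mixing_bowl, tub, spatula from where it was at the start of the episode above 0.02 m).
It also fails if it takes over 42 s, if anything falls off the work surface, if the arm or the gripper's body presses on something with over 40 N, if the wrist force passes 120 N, or if a joint passes its speed limit or range.

## Working session

There is one attempt and no reset: what is moved stays moved. The work goes in short steps, Python scripts to look and compute and a tool call to move; the robot and the scene stay as the last step left them, time stands still between calls to the robot, and variables do not carry over. Pictures are saved under pics/ and viewed, at most 10 in all, crops included, and the job is handed in when it is done.

Besides the shell and the picture viewer there is one more tool, called after "Emit:" by a JSON object that holds its "api" and its "payload", one argument or row to a line. drive_tool: Moves the arm, as the interface text tells. Its arguments: {"type":"object","properties":{"plan":{"type":"array","items":{"type":"array","items":{"type":"array","items":{"type":"number"}}}},"squeeze":{"type":"number"}},"required":["plan"]}

```bash
mkdir -p pics; cat > h.py <<'E'
import numpy as np, cv2
from rig import *
def save(n,f):
    im=capture(n); cv2.imwrite('pics/'+f,im[:,:,::-1]); return im
def ray(n,u,v):
    c=camera_info(n); f=200/np.tan(np.radians(c['vfov'])/2); R=np.array(c['R']);t=np.array(c['t'])
    d=R.T@np.array([(u-c['cx'])/f,(v-c['cy'])/f,1]); return -R.T@t,d
def onz(n,u,v,z):
    o,d=ray(n,u,v); return o+d*(z-o[2])/d[2]
def proj(n,X):
    c=camera_info(n); f=200/np.tan(np.radians(c['vfov'])/2); p=np.array(c['R'])@X+np.array(c['t'])
    return f*p[0]/p[2]+c['cx'],f*p[1]/p[2]+c['cy']
E
python3 - <<'E'
from h import *
s=get_state();print(s,finger_overhang() if callable(finger_overhang) else finger_overhang)
save('top','top.png');save('side','side.png')
for n in('top','side'):print(camera_info(n))
E
```

```text
{'time': 0.0, 'q': array([-1.30257553e+00,  3.00468526e-01,  1.52163132e+00,  3.77086542e-05,
        1.32072520e+00, -6.66384224e-02]), 'qvel': array([-1.23234216e-03,  3.27606916e-04, -5.87064992e-05, -1.39584747e-03,
        6.36017180e-04, -1.11500670e-03]), 'joint_torque': array([-6.20588689e-04, -5.43500769e+01, -3.61788726e+01, -6.54308906e-05,
        4.08473017e-03, -1.02385897e-05]), 'tool_pos': array([ 0.18067015, -0.51921926,  0.24170147]), 'tool_rot': array([-3.14036543e+00, -1.18506959e-04,  3.34849793e-01]), 'ft_force': array([ 0.1055486 ,  0.31649254, -0.17630735]), 'moment': array([-0.01019181, -0.0128774 ,  0.00243037]), 'gripper_force': 0.0, 'opening': 1.001704556217608} 0.011
{'vfov': 43.27413049765361, 'cx': 325.3485273546533, 'cy': 201.81990907061856, 'R': array([[-0.02511708, -0.99962344, -0.01105077],
       [-0.99675099,  0.02588808, -0.07627102],
       [ 0.07652838,  0.00909916, -0.99702588]]), 't': array([0.06591998, 0.5995826 , 1.30540379])}
{'vfov': 49.14060339774308, 'cx': 315.34553271297415, 'cy': 198.50912926678728, 'R': array([[-0.98625319, -0.16507422,  0.00742636],
       [-0.12296224,  0.7031441 , -0.70033468],
       [ 0.1103854 , -0.69162047, -0.71377601]]), 't': array([0.5972426 , 0.12110642, 1.38812852])}
```

View pics/top.png

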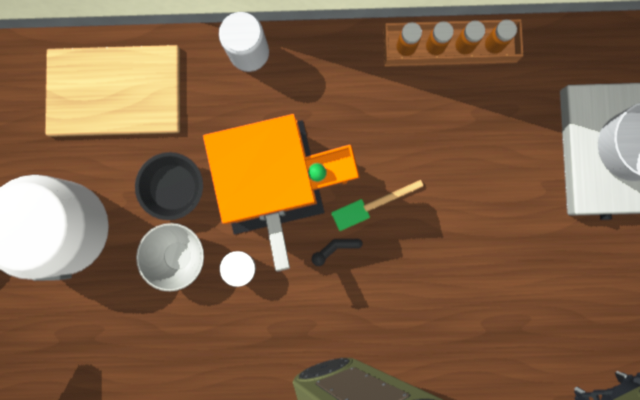

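View pics/side.png

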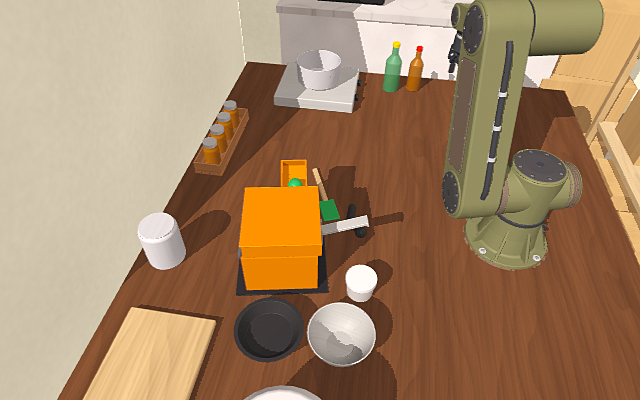

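The top view shows the lid corners at about (204,134), (296,115), (313,203) and (222,222). The lever runs from (270,213) to (281,269), the tub is at (237,268), the pestle at (335,250) and the lime at (317,172). The side view agrees, with the lever tip at about (368,222).

```bash
python3 - <<'E'
from h import *
im=cv2.imread('pics/top.png')[:,:,::-1].astype(int)
hsv=cv2.cvtColor(im.astype(np.uint8),cv2.COLOR_RGB2HSV)
m=((hsv[:,:,1]<50)&(hsv[:,:,2]>110)).astype(np.uint8); m[:,:258]=0;m[:,300:]=0;m[:205]=0;m[285:]=0
c=max(cv2.findContours(m,0,2)[0],key=cv2.contourArea)
r=cv2.minAreaRect(c);b=cv2.boxPoints(r);print('lever box',r,b.round(1).tolist())
b=b[np.argsort(b[:,1])]
tip=onz('top',*b[2:].mean(0),.17+.008)  # tip upper edge
root=onz('top',*b[:2].mean(0),.146)
print('tip',tip,'root',root)
o=((hsv[:,:,0]>8)&(hsv[:,:,0]<22)&(hsv[:,:,1]>225)&(hsv[:,:,2]>235)).astype(np.uint8)
o=cv2.morphologyEx(o,cv2.MORPH_OPEN,np.ones((25,25)))
c=max(cv2.findContours(o,0,2)[0],key=cv2.contourArea)
r2=cv2.minAreaRect(c);b2=cv2.boxPoints(r2)
P=np.array([onz('top',*p,.2) for p in b2]);print('lid',b2.round(1).tolist(),P.round(4).tolist(),'ctr',P.mean(0))
e=[P[1]-P[0],P[2]-P[1]]
for v in e: print(np.linalg.norm(v),np.degrees(np.arctan2(v[1],v[0])))
d=(root-tip)[:2];yl=np.arctan2(d[1],d[0]);print('lever yaw',np.degrees(yl))
# tip = pivot -140*cos.3 (+thickness) along x; pad = tip + 30mm*cos.3
u=d/np.linalg.norm(d);print('pad',tip[:2]+u*.03*np.cos(.3))
for n,p,z in(('tub',(237,268),.07),('pestleL',(318,259),.02),('pestleR',(361,243),.02),('bowl',(170,257),.07),('lime',(317,172),.19),('chute end',(356,165),.2)): print(n,onz('top',*p,z).round(3))
E
```

```text
lever box ((277.3418273925781, 241.27975463867188), (57.647308349609375, 16.767120361328125), 82.61395263671875) [[265.29998779296875, 213.8000030517578], [282.0, 211.60000610351562], [289.3999938964844, 268.79998779296875], [272.70001220703125, 270.8999938964844]]
tip [0.43453516 0.15525066 0.178     ] root [0.56880037 0.17367073 0.146     ]
lid [[202.10000610351562, 134.60000610351562], [293.29998779296875, 113.69999694824219], [313.5, 201.60000610351562], [222.3000030517578, 222.5]] [[0.7507, 0.3301, 0.2], [0.794, 0.118, 0.2], [0.5887, 0.0761, 0.2], [0.5463, 0.2853, 0.2]] ctr [0.66993437 0.20235359 0.2       ]
0.2164595755644879 -78.47470475954752
0.20950419849490634 -168.46929734792616
lever yaw 7.811737562319514
pad [0.46292929 0.1591461 ]
tub [0.436 0.277 0.07 ]
pestleL [0.452 0.074 0.02 ]
pestleR [ 0.491 -0.04   0.02 ]
bowl [0.468 0.447 0.07 ]
lime [0.658 0.067 0.19 ]
chute end [ 0.67  -0.023  0.2  ]
```

The bin's yaw is about 11.5°. Two estimates of the pad agree, at about (0.462, 0.1595, 0.163). I'll transit at the present height with the fingers closing.

Emit:
{"api": "drive_tool", "payload": {
  "plan": [
    [[0,0,0,33,-36.5,0,1],[0,0,0,33,-36.5,0,1],[0,0,0,33,-36.5,0,1],[0,0,0,33,-36.5,0,1],[0,0,0,33,-36.5,0,1]]
  ],
  "squeeze": 40
}}

```text
time: 0.72
tool_pos: [0.2768, -0.2913, 0.2421]
tool_rot: [-3.141, 0.0, 0.334]
ft_force: [0.6, 0.4, -0.5]
opening: 0.001
gripper_force: 0.0
```

Emit:
{"api": "drive_tool", "payload": {
  "plan": [
    [[0,0,0,33,-36.5,0,1],[0,0,0,33,-36.5,0,1],[0,0,0,33,-36.5,0,1],[0,0,0,33,-36.5,0,1],[0,0,0,33,-36.5,0,1]]
  ]
}}

```text
time: 1.35
tool_pos: [0.3727, -0.0647, 0.2423]
tool_rot: [3.142, -0.0, 0.335]
ft_force: [1.0, -0.4, 0.4]
opening: -0.001
gripper_force: 0.0
```

Emit:
{"api": "drive_tool", "payload": {
  "plan": [
    [[0,0,0,33,-36.5,0,1],[0,0,0,33,-36.5,0,1],[0,0,0,33,-36.5,0,1],[0,0,0,33,-36.5,0,1],[0,0,7.7,0,0,0,1]]
  ]
}}

```text
time: 1.98
tool_pos: [0.4495, 0.1173, 0.2416]
tool_rot: [-3.141, 0.001, 0.201]
ft_force: [-0.7, -2.2, -0.2]
opening: 0.003
gripper_force: 0.0
```

Emit:
{"api": "drive_tool", "payload": {
  "plan": [
    [[0,0,0,20.5,-39,0,1],[0,0,0,0,0,20,1],[0,0,0,0,0,20,1],[0,0,0,0,0,0,1],[0,0,0,0,0,0,1]]
  ]
}}

```text
time: 2.6
tool_pos: [0.4617, 0.1573, 0.203]
tool_rot: [-3.142, -0.001, 0.2]
ft_force: [0.1, -0.5, 0.3]
opening: -0.002
gripper_force: 0.0
```

```bash
python3 - <<'E'
from h import *
s=get_state();print(s['tool_pos'],s['tool_rot'],s['ft_force'])
a=save('top','t2.png')[170:290,200:360];b=save('side','s2.png')[160:310,230:430]
a=cv2.resize(a,(533,400));b=cv2.resize(b,(533,400))
cv2.imwrite('pics/both.png',cv2.resize(np.hstack([a,b]),(800,300))[:,:,::-1])
E
```

```text
[0.46172106 0.15727582 0.20300633] [-3.14153973e+00 -6.93900203e-04  2.00266733e-01] [ 0.11511572 -0.53305633  0.26699498]
```

View pics/both.png

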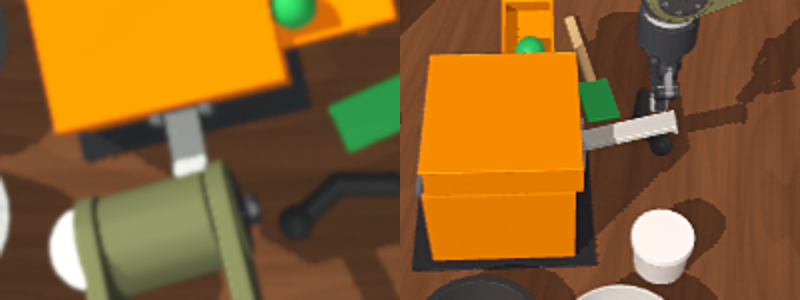

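The fingertips hang over the outer part of the lever, on its middle line and about 30 mm above it. Nothing else is near, so I'll press.

Emit:
{"api": "drive_tool", "payload": {
  "plan": [
    [[0,0,0,0,-2,12,1],[0,0,0,0,0,12,1],[0,0,0,0,0,10,1],[0,0,0,0,0,10,1],[0,0,0,0,0,10,1]]
  ]
}}

```text
time: 3.32
tool_pos: [0.4607, 0.1592, 0.1476]
tool_rot: [-3.142, 0.001, 0.2]
ft_force: [-5.5, 0.1, 6.3]
opening: -0.002
gripper_force: 3.0
```

Emit:
{"api": "drive_tool", "payload": {
  "plan": [
    [[0,0,0,0,0,10,1],[0,0,0,0,0,10,1],[0,0,0,0,0,10,1],[0,0,0,0,0,6,1],[0,0,0,0,0,0,1]]
  ]
}}

```text
time: 3.95
tool_pos: [0.4609, 0.1592, 0.1118]
tool_rot: [3.142, 0.001, 0.2]
ft_force: [-1.5, -0.7, 3.7]
opening: 0.002
gripper_force: 1.9
```

Emit:
{"api": "drive_tool", "payload": {
  "plan": [
    [[0,0,0,0,0,2,1],[0,0,0,0,0,1,1],[0,0,0,0,0,1,1],[0,0,0,0,0,0,1],[0,0,0,0,0,0,1]]
  ]
}}

```text
time: 4.58
tool_pos: [0.4615, 0.1593, 0.1092]
tool_rot: [-3.142, -0.002, 0.2]
ft_force: [-2.4, -1.5, 12.5]
opening: 0.002
gripper_force: 6.5
```

```bash
python3 - <<'E'
from h import *
a=save('top','t3.png')[90:290,180:380];b=save('side','s3.png')[110:310,200:400]
cv2.imwrite('pics/both3.png',cv2.resize(np.hstack([a,b]),(800,400))[:,:,::-1])
E
```

```text
(no output)
```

View pics/both3.png

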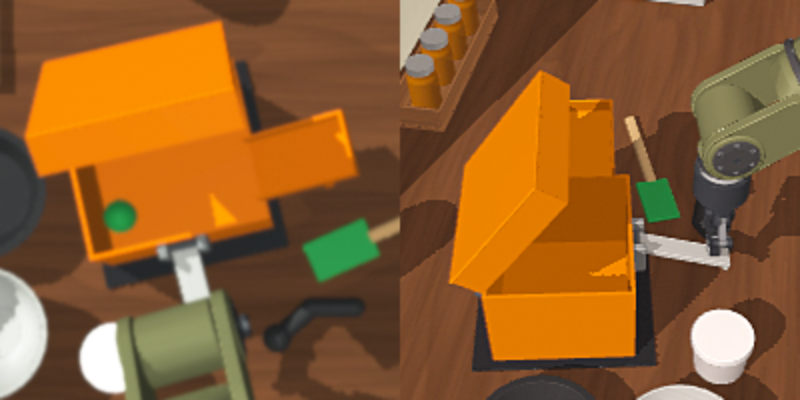

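The lid is fully raised and the lime lies in the bin at (120,215) in the left panel. I'll hold briefly, then let the lever up slowly.

Emit:
{"api": "drive_tool", "payload": {
  "plan": [
    [[0,0,0,0,0,0,1],[0,0,0,0,0,0,1],[0,0,0,0,0,0,1],[0,0,0,0,0,-4,1],[0,0,0,0,0,-5,1]]
  ]
}}

```text
time: 5.3
tool_pos: [0.4605, 0.1591, 0.1172]
tool_rot: [-3.142, 0.002, 0.2]
ft_force: [-4.2, -0.9, 2.3]
opening: -0.001
gripper_force: 1.9
```

Emit:
{"api": "drive_tool", "payload": {
  "plan": [
    [[0,0,0,0,0,-5,1],[0,0,0,0,0,-5,1],[0,0,0,0,0,-5,1],[0,0,0,0,0,-5,1],[0,0,0,0,0,-5,1]]
  ]
}}

```text
time: 5.92
tool_pos: [0.4612, 0.1593, 0.1428]
tool_rot: [-3.142, -0.0, 0.2]
ft_force: [-3.2, -0.2, 5.0]
opening: -0.005
gripper_force: 2.6
```

Emit:
{"api": "drive_tool", "payload": {
  "plan": [
    [[0,0,0,0,0,-4,1],[0,0,0,0,0,-4,1],[0,0,0,0,0,-4,1],[0,0,0,0,0,-4,1],[0,0,0,0,0,-4,1]]
  ]
}}

```text
time: 6.55
tool_pos: [0.4626, 0.1596, 0.1635]
tool_rot: [-3.141, -0.005, 0.2]
ft_force: [6.8, 1.3, 5.5]
opening: 0.003
gripper_force: 2.9
```

Emit:
{"api": "drive_tool", "payload": {
  "plan": [
    [[0,0,0,0,0,-3,1],[0,0,0,0,0,-3,1],[0,0,0,0,0,-3,1],[0,0,0,0,0,-3,1],[0,0,0,0,0,-3,1]]
  ]
}}

```text
time: 7.18
tool_pos: [0.4618, 0.1593, 0.1779]
tool_rot: [-3.142, -0.002, 0.2]
ft_force: [-0.3, 0.3, 0.4]
opening: 0.004
gripper_force: 0.0
```

Contact is gone, so the lever should be up. Next I'll move clear and check.

Emit:
{"api": "drive_tool", "payload": {
  "plan": [
    [[0,0,0,0,0,-5,1],[0,0,0,0,0,-20,1],[0,0,0,0,0,-40,1],[0,0,0,-40,0,-20,1],[0,0,0,-40,0,0,1]]
  ]
}}

```text
time: 7.8
tool_pos: [0.382, 0.1432, 0.2635]
tool_rot: [-3.141, -0.002, 0.2]
ft_force: [-0.6, 0.4, -0.5]
opening: 0.0
gripper_force: 0.0
```

Emit:
{"api": "drive_tool", "payload": {
  "plan": [
    [[0,0,0,0,0,0,1],[0,0,0,0,0,0,1],[0,0,0,0,0,0,1],[0,0,0,0,0,0,1],[0,0,0,0,0,0,1]]
  ]
}}

```text
time: 8.43
tool_pos: [0.3829, 0.1433, 0.2621]
tool_rot: [3.142, 0.001, 0.2]
ft_force: [1.0, 0.2, 0.7]
opening: -0.002
gripper_force: 0.0
```

```bash
python3 - <<'E'
from h import *
a=save('top','t4.png')[90:290,180:380];b=save('side','s4.png')[110:310,200:400]
cv2.imwrite('pics/both4.png',cv2.resize(np.hstack([a,b]),(800,400))[:,:,::-1])
a0=cv2.imread('pics/top.png').astype(int);a1=cv2.imread('pics/t4.png').astype(int)
print('lid area mean diff',abs(a0-a1)[115:222,205:312].mean()); print(get_state()['ft_force'])
E
```

```text
lid area mean diff 0.6432293941246688
[0.78039638 0.29253274 0.29781102]
```

View pics/both4.png

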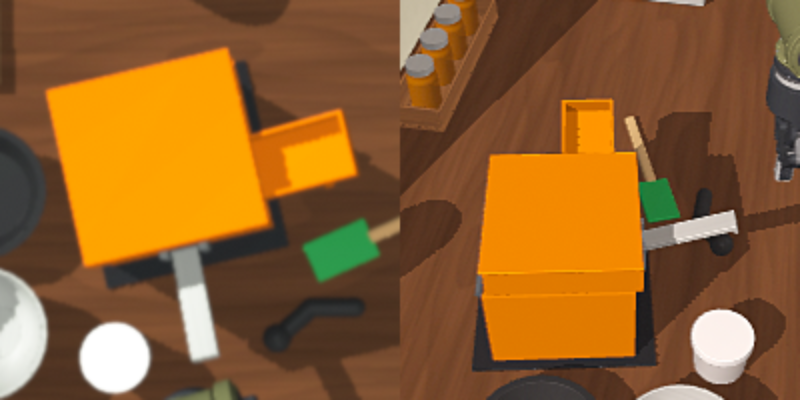

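The lid is shut, the lever is up, the chute is empty, the arm is clear and the other things look unmoved. I'll hand the job in.

```bash
python3 -c "
from rig import *
print(sign_off())"
```

```text
the job is handed in; nothing more can be done
None
```

The job is handed in, with no verdict shown: the lever was pressed to its stop, the lime rolled into the bin, and the lid was let down slowly and is shut, with the arm clear and the other kitchen things looking unmoved.

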